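# File a filter cassette into a packed rack

### The job

Take the filter cassette out of the small stand by its tab and file it in the middle of the row in the rack, two cassettes on each side, working it down gently between its neighbours until it stands fully home on the rack floor, upright like the rest. The gap is too narrow, so it must nudge the neighbours aside: feel which way the row gives, let the cassette follow, and never force it (push with no more than about 15 N, since it wedges, and stop softly at the bottom); leave the neighbours standing in the rack, and leave the other things on the table where they are.

Things in the scene. Friction and masses are not known exactly. Their poses are not given: they have to be found in the camera images.
- cassette: Cassette to file, alone in the small stand: upright aluminium plate 60 mm wide (own x), 16 thick (y), 80 high, black grip tab on top 30 (x) x 8 (y) x 24 high; 104 overall, 0.2 kg. Foot tapers from 16 thick at 12 mm up to a flat 8 at the underside; shoulders slope from 16 thick at 72 mm to 8 at 80. Origin: centre of underside, z up. Grip the tab's narrow edges, fingers closing along x.
- stand: Small stand fixed to the table: steel base plate 104 x 60 x 6 mm with grey cheeks round an upright slot 64 mm (x) by 18 mm (y), 16 mm deep; slot floor 6 mm, top 22 mm above the table. Origin: centre of its underside. The cassette in it lies along its x.
- rack: Fixed rack: base 104 x 151 x 6 mm (its top is the floor), rails along y 24 mm high (flared to 32), 64 apart; two end stops 72 mm high, one 20 mm thick, one 4, 83 apart, so the row's room is centred 4 mm off the rack's middle, away from the thick stop; which end that is, the state does not tell: see or feel it. Origin: centre of underside; x along the cassettes' width, y along the row.
- row_a: Cassette standing loose in the rack (outermost at +y of the rack), same shape and size as cassette, slick (friction about 0.33), free to slide and lean. The inner two are 1 to 3 mm apart; five leave 3 mm spare between the end stops. One that binds comes free if eased up 2 mm and rocked along y. Origin: centre of its underside, x along its width, y its thickness, z up.
- row_b: Cassette standing loose in the rack (inner one at +y, beside the middle gap), same shape and size as cassette, slick (friction about 0.33), free to slide and lean. The inner two are 1 to 3 mm apart; five leave 3 mm spare between the end stops. One that binds comes free if eased up 2 mm and rocked along y. Origin: centre of its underside, x along its width, y its thickness, z up.
- row_c: Cassette standing loose in the rack (inner one at -y, beside the middle gap), same shape and size as cassette, slick (friction about 0.33), free to slide and lean. The inner two are 1 to 3 mm apart; five leave 3 mm spare between the end stops. One that binds comes free if eased up 2 mm and rocked along y. Origin: centre of its underside, x along its width, y its thickness, z up.
- row_d: Cassette standing loose in the rack (outermost at -y of the rack), same shape and size as cassette, slick (friction about 0.33), free to slide and lean. The inner two are 1 to 3 mm apart; five leave 3 mm spare between the end stops. One that binds comes free if eased up 2 mm and rocked along y. Origin: centre of its underside, x along its width, y its thickness, z up.
- slide_box: Bystander: blue slide box 94x68x32 mm, origin at the centre of its underside.
- torch: Bystander: black torch 24x103x21 mm lying, origin at the centre of its underside.
- small_beaker: Bystander: clear beaker 51x51x56 mm, origin at the centre of its underside.
- lens_tube_1: Bystander: black lens tube, diameter 30, 52 mm high, origin at the centre of its underside.
- lens_case_0: Bystander: round black lens case, diameter 39, 16 mm high, origin at the centre of its underside.
- tape_roll: Bystander: roll of tape, diameter 77, 19 mm high, origin at the centre of its underside.
- camera_top (a point): Top of a tall camera on posts, fixed between the two working places, 255 mm high; it takes up about 130 mm (x) by 130 mm (y) round this point. Pass over or round it.
- screen_top (a point): Middle of the upper edge of a thin upright screen on a post, fixed at the right of the work, 325 mm high, 130 mm wide along x, 10 mm thick. Pass over or round it.

How it is judged:
By the outcome, as a careful person would: the job done as asked, in the order asked, and still so for the second after the job is handed in, with the robot touching nothing.
It also fails if it takes over 72 s, if anything falls off the work surface, if the arm or the gripper's body presses on something with over 40 N, if the wrist force passes 120 N, or if a joint passes its speed limit or range.

### The arm

A 7-joint arm with a two-finger parallel gripper is mounted at the origin on a cart in front of the work surface, level with it; the furniture and walls round the work are solid. World frame = base frame: x ahead of the robot, y to its left, z up, the work surface at z = 0. Lengths are in m, angles in rad, forces in N, time in s.
With the tool pointing down it reaches from about 0.4 to 0.85 m from the base axis. Payload 10.4 kg.
Tool frame: the origin (TCP) lies on the centre line of the jaws, within the pads' length; the fingertips stand 11 mm ahead of it and the grasp point (between the pads) lies 8 mm behind it (tip_reach is the distance from the TCP to the fingertips, in m); z points along the fingers, y is the line along which they close (so a half turn about z gives the same grasp; the last joint's range is limited). The gripper opens to 85 mm and grips with 20 to 120 N. Pads are 22 mm wide; open, the fingers measure 114 mm over their backs; the gripper's body (76 mm by 85 mm) begins 54 mm behind the grasp point. The pads swing forward as they close: fully open they stand 13 mm farther back than shut.
Start: joints at [1.258, 0.332, -0.065, 1.46, 0.022, 1.35, -0.088], TCP at [0.179, -0.599, 0.242] pointing down, gripper open.
Joint ranges: [-2.6, 2.6], [-0.5, 2.12], [-1.47, 1.34], [0.16, 2.42], [-1.27, 4.41], [0.06, 2.06], [-2.6, 2.6]. Speed limits (rad/s): [2.22, 2.22, 2.79, 2.79, 3.14, 3.14, 3.14].

### API

Orientations are given as a unit quaternion [x, y, z, w].
In Python, from workcell import get_obs, camera, hand_in, tip_reach gives the robot as it stands. The module is installed in compiled form; this text tells all that it offers.
- The arm moves only by the tool move_arm, never from a script. Its argument "plan" is a list of rows, each an object with "delta_pos": the shift along the tool's x, y, z in fractions of the full range, 1 being 1 m, a list of three; "turn": the turn, a rotation vector about the tool's x, y, z in shares of 2 rad (1.0 is 2 rad), a list of three; "fingers": the closure, from 0 (fully open) to 1 (shut). A call has 1 to 12 rows; each row is the pose to reach, as a shift and turn from the pose commanded when the call began, along the tool's axes at that moment; what a row does not reach only later rows make up. A row lasts 1/8 s, in which the tool goes at most 62.5 mm and 10.7 degrees, less where a joint would pass 70% of its speed; a pose out of reach is approached as far as the arm can. Shift and turn numbers lie between -1 and 1, and a call with a number outside is refused. A call with a gripper value outside its range is refused whole. The fingers move at their own pace and stop on an object; "force" is the grip in N (left out, the last holds). Time passes only in rows, so rows that repeat a pose let the fingers close. It gives the time, the measured TCP pose, the force, the opening and the grip force at its end, in the units of the state.
- get_obs(): the state, without advancing time (a new reading comes with each control period).
- camera(name): name is "scene" or "top" or "wrist"; returns a dict with "color" (400x640x3 uint8, red, green, blue), "range_z" (400x640 float32, m along the optical axis (not along the pixel's ray), 0 where there is no reading), "fx", "fy", "cx", "cy" (pixels), "R" (3x3) and "t" (3): a world point X has camera coordinates R X + t; the wrist camera has in their place "tool_from_camera" (4x4, takes a point from camera to tool coordinates, whose origin is the TCP and whose axes are the flange's). Camera axes: x right, y down, z forward; pixel columns grow to the right and rows downward; lengths in m; the calibration is good to about 2 mm. A picture is of the moment at which its call begins: read the wrist's pose just before it.
- hand_in(): hands the job in; it is judged then, once.
The state is a dict: "clock": time; "joint_pos": joint angles; "joint_velocities": joint speeds; "tau": joint torques, N m; "position": TCP position; "ee_rot": TCP orientation; "ft_force": force on the tool from outside, world axes, zero at the start; "torque": the same for the moment, N m; "grip_width": opening from 0.0 (shut) to 1.0 (fully open); "grasp_force": force on a finger pad.
Only numpy, scipy, OpenCV 4.12 (cv2) and the standard library are available. Lean on these libraries where they do the work, as an engineer would, in place of code of your own. Each camera call takes 0.05 s, during which the arm holds its last target. There are 200 camera calls.

## Working session

There is one attempt and no reset: what is moved stays moved. The work goes in short steps, Python scripts to look and compute and a tool call to move; the robot and the scene stay as the last step left them, time stands still between calls to the robot, and variables do not carry over. Pictures are saved under pics/ and viewed, at most 10 in all, crops included, and the job is handed in when it is done.

Besides the shell and the picture viewer there is one more tool, called as name(argument=value, ...), one argument or row to a line, values as JSON. move_arm: Moves the arm, as the interface text tells. Its arguments: {"type":"object","properties":{"plan":{"type":"array","items":{"type":"object","properties":{"delta_pos":{"type":"array","items":{"type":"number"}},"turn":{"type":"array","items":{"type":"number"}},"fingers":{"type":"number"}}}},"force":{"type":"number"}},"required":["plan"]}

```bash
mkdir -p pics; cat > h.py <<'E'
import numpy as np, cv2, pickle
from workcell import get_obs, camera, tip_reach
from scipy.spatial.transform import Rotation as Ro
def snap(n,f):
    o=get_obs(); c=camera(n); c['o']=o
    if n=='wrist':
        T=np.eye(4);T[:3,:3]=Ro.from_quat(o['ee_rot']).as_matrix();T[:3,3]=o['position']
        W=T@np.array(c['tool_from_camera']); c['R']=W[:3,:3].T; c['t']=-c['R']@W[:3,3]
    pickle.dump(c,open(f'pics/{f}.pkl','wb')); cv2.imwrite(f'pics/{f}.png',c['color'][:,:,::-1]); return c
def load(f): return pickle.load(open(f'pics/{f}.pkl','rb'))
def ray(c,u,v,z):
    R=np.array(c['R']);t=np.array(c['t']);o=-R.T@t;d=R.T@np.array([(u-c['cx'])/c['fx'],(v-c['cy'])/c['fy'],1])
    return o+d*(z-o[2])/d[2]
def cloud(c):
    v,u=np.mgrid[:400,:640];Z=c['range_z'];P=np.stack([(u-c['cx'])/c['fx']*Z,(v-c['cy'])/c['fy']*Z,Z],-1)
    W=(P-np.array(c['t']))@np.array(c['R']); W[Z==0]=np.nan; return W
E
python3 - <<'E'
from h import *
o=get_obs();print(o,tip_reach)
for n in('scene','top'):
    c=snap(n,n+'0');print(n,c['fx'],-np.array(c['R']).T@c['t'])
E
```

```text
{'clock': 0.0, 'joint_pos': array([ 1.25839942,  0.33287928, -0.0647331 ,  1.46097643,  0.02158436,
        1.34990583, -0.08850705]), 'joint_velocities': array([-0.0015094 , -0.0009885 , -0.0006091 ,  0.00110869, -0.00101984,
       -0.00085402,  0.001514  ]), 'tau': array([-2.53676335e-04, -6.25441718e+01,  4.91785922e-02, -3.91598117e+01,
        1.61671860e-02,  9.90111614e-03, -5.19676291e-05]), 'position': array([ 0.17850831, -0.59857017,  0.24149461]), 'ee_rot': array([ 9.89517234e-01,  1.44412952e-01, -1.28100667e-04, -7.25748984e-04]), 'ft_force': array([-0.05432614,  0.66405077, -0.08059636]), 'torque': array([ 0.03435722,  0.06111161, -0.00626139]), 'grasp_force': 0.0, 'grip_width': 1.0012014999316983} 0.011
scene 514.0639423226496 [-0.44680017 -1.09134688  0.90885496]
top 424.0581077567785 [ 0.37865653 -0.00213192  1.6053418 ]
```

View images.

View pics/scene0.png

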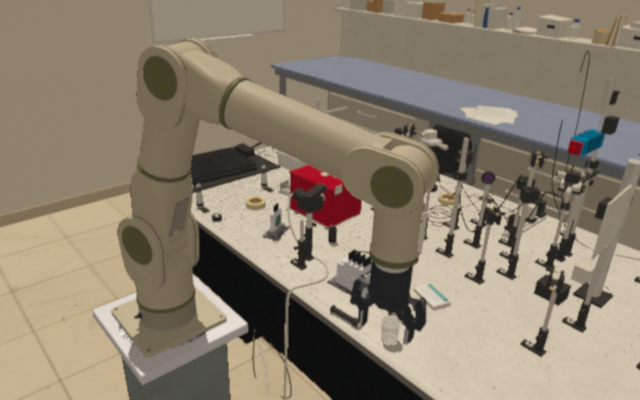

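View pics/top0.png

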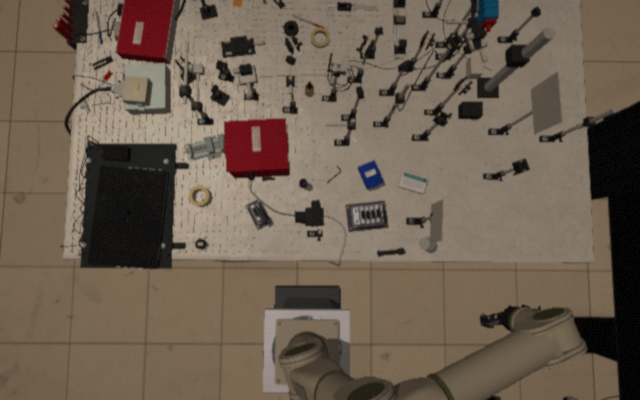

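```bash
python3 - <<'E'
from h import *
c=load('top0');print(np.round(c['R'],3))
for n,u,v,z in [('stand',260,213,.06),('rack',367,216,.06),('cam',310,213,.25),('cam2',316,235,.1),('screen',435,222,.3),('base',305,340,0),('beaker',428,244,.05),('torch',390,252,.02),('cable',345,240,0)]: print(n,np.round(ray(c,u,v,z),3))
W=cloud(c)
for u,v in [(260,213),(367,216),(310,213),(435,210),(435,230)]: print(u,v,np.round(W[v,u],3))
im=c['color'][170:270,190:460,::-1]
cv2.imwrite('pics/top0z.png',cv2.resize(im,None,fx=2.9,fy=2.9,interpolation=cv2.INTER_CUBIC))
E
```

```text
[[ 0.008 -1.     0.02 ]
 [-0.995 -0.01  -0.095]
 [ 0.095 -0.019 -0.995]]
stand [0.501 0.174 0.06 ]
rack [ 0.494 -0.217  0.06 ]
cam [ 0.488 -0.007  0.25 ]
cam2 [ 0.422 -0.03   0.1  ]
screen [ 0.459 -0.395  0.3  ]
base [0.037 0.006 0.   ]
beaker [ 0.394 -0.442  0.05 ]
torch [ 0.363 -0.308  0.02 ]
cable [ 0.407 -0.141  0.   ]
260 213 [0.505 0.18  0.007]
367 216 [ 0.49  -0.21   0.108]
310 213 [ 0.489 -0.007  0.239]
435 210 [ 0.502 -0.412  0.244]
435 230 [ 0.436 -0.406  0.26 ]
```

View pics/top0z.png

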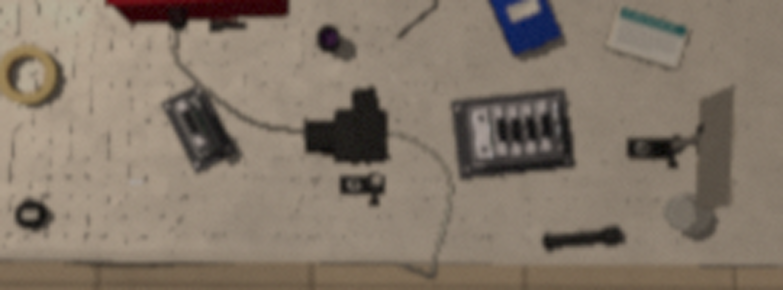

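Careful with the scale: turns go in shares of 2 rad. That gives: -1.27 rad is -0.635.

move_arm(
  plan=[
    {"delta_pos": [0,0,-0.06]},
    {"delta_pos": [0,0,-0.12]},
    {"delta_pos": [0,0,-0.18]},
    {"delta_pos": [0.03,-0.024,-0.21],"turn": [0,0,-0.05]},
    {"delta_pos": [0.077,-0.061,-0.21],"turn": [0,0,-0.14]},
    {"delta_pos": [0.124,-0.098,-0.21],"turn": [0,0,-0.23]},
    {"delta_pos": [0.171,-0.135,-0.21],"turn": [0,0,-0.32]},
    {"delta_pos": [0.218,-0.172,-0.21],"turn": [0,0,-0.41]},
    {"delta_pos": [0.265,-0.21,-0.21],"turn": [0,0,-0.5]},
    {"delta_pos": [0.312,-0.247,-0.21],"turn": [0,0,-0.59]},
    {"delta_pos": [0.383,-0.303,-0.21],"turn": [0,0,-0.635]},
    {"delta_pos": [0.383,-0.303,-0.21],"turn": [0,0,-0.635]},
  ],
)

```text
validation failed for argument at $.pl...
```

```bash
python3 - <<'E'
from h import *
c=snap('wrist','w1');print(np.round(c['tool_from_camera'],3),c['fx'],c['o']['clock'],c['o']['position'],Ro.from_quat(c['o']['ee_rot']).as_matrix().round(3),c['o']['joint_pos'].round(2))
E
```

```text
[[-0.    -0.957 -0.29   0.075]
 [ 1.    -0.     0.    -0.   ]
 [-0.    -0.29   0.957 -0.133]
 [ 0.     0.     0.     1.   ]] 325.31620763559823 0.1 [ 0.17854844 -0.59862421  0.24158855] [[ 0.958  0.286 -0.   ]
 [ 0.286 -0.958  0.001]
 [-0.    -0.001 -1.   ]] [ 1.26  0.33 -0.06  1.46  0.02  1.35 -0.09]
```

View pics/w1.png

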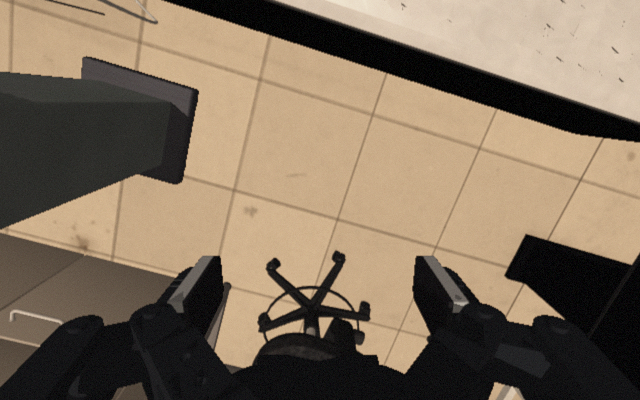

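In the tool's units: -0.46 rad is -0.23.

move_arm(
  plan=[
    {"delta_pos": [0,0,-0.06],"turn": [0,0,0],"fingers": 0},
    {"delta_pos": [0,0,-0.12],"turn": [0,0,0],"fingers": 0},
    {"delta_pos": [0.03,-0.024,-0.17],"turn": [0,0,-0.05],"fingers": 0},
    {"delta_pos": [0.077,-0.061,-0.21],"turn": [0,0,-0.14],"fingers": 0},
    {"delta_pos": [0.124,-0.1,-0.21],"turn": [0,0,-0.23],"fingers": 0},
    {"delta_pos": [0.171,-0.138,-0.21],"turn": [0,0,-0.32],"fingers": 0},
    {"delta_pos": [0.218,-0.175,-0.21],"turn": [0,0,-0.41],"fingers": 0},
    {"delta_pos": [0.265,-0.213,-0.21],"turn": [0,0,-0.5],"fingers": 0},
    {"delta_pos": [0.312,-0.25,-0.21],"turn": [0,0,-0.59],"fingers": 0},
    {"delta_pos": [0.36,-0.29,-0.21],"turn": [0,0,-0.635],"fingers": 0},
    {"delta_pos": [0.41,-0.33,-0.21],"turn": [0,0,-0.635],"fingers": 0},
    {"delta_pos": [0.426,-0.342,-0.21],"turn": [0,0,-0.635],"fingers": 0},
  ],
)

```text
clock: 1.65
position: [0.4905, -0.1454, 0.4522]
ee_rot: [0.709, 0.705, 0.0, -0.0]
ft_force: [-1.3, -1.2, -0.4]
grip_width: 1.001
grasp_force: 0.0
```

```bash
python3 - <<'E'
from h import *
c=snap('wrist','w2');print(c['o']['clock'],c['o']['position'],Ro.from_quat(c['o']['ee_rot']).as_matrix().round(3),c['o']['joint_pos'].round(2),c['o']['joint_velocities'].round(2))
E
```

```text
1.65 [ 0.49049171 -0.14536148  0.4522227 ] [[ 0.005  1.     0.   ]
 [ 1.    -0.005  0.001]
 [ 0.001  0.    -1.   ]] [ 0.73  0.09 -0.58  1.33  0.05  1.74  0.16] [-0.21  0.15 -0.11 -0.13  0.11  0.02 -0.35]
```

View pics/w2.png

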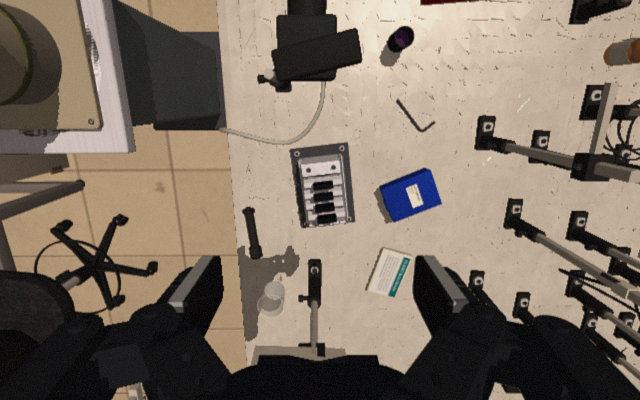

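move_arm(
  plan=[
    {"delta_pos": [-0.02,0,0.055],"turn": [0,0,0],"fingers": 0},
    {"delta_pos": [-0.04,-0.02,0.11],"turn": [0,0,0],"fingers": 0},
    {"delta_pos": [-0.05,-0.03,0.16],"turn": [0,0,0],"fingers": 0},
    {"delta_pos": [-0.05,-0.03,0.17],"turn": [0,0,0],"fingers": 0},
    {"delta_pos": [-0.05,-0.03,0.17],"turn": [0,0,0],"fingers": 0},
    {"delta_pos": [-0.05,-0.03,0.17],"turn": [0,0,0],"fingers": 0},
  ],
)

```text
clock: 2.45
position: [0.46, -0.1988, 0.2845]
ee_rot: [0.711, 0.704, 0.001, 0.001]
ft_force: [0.3, 0.2, -0.2]
grip_width: 1.002
grasp_force: 0.0
```

```bash
python3 - <<'E'
from h import *
c=snap('wrist','w3');print(c['o']['clock'],c['o']['position'],c['o']['ft_force'],c['o']['joint_velocities'].round(3))
E
```

```text
2.45 [ 0.46002389 -0.19875614  0.28450212] [ 0.30502511  0.21492456 -0.24339988] [-0.001  0.     0.002  0.006  0.001 -0.006  0.002]
```

move_arm(
  plan=[
    {"delta_pos": [0,0.03,0],"turn": [0,0,0],"fingers": 0},
    {"delta_pos": [0,0.06,0],"turn": [0,0,0],"fingers": 0},
    {"delta_pos": [0,0.06,0],"turn": [0,0,0],"fingers": 0},
    {"delta_pos": [0,0.06,0],"turn": [0,0,0],"fingers": 0},
  ],
)

```text
clock: 3.0
position: [0.5186, -0.1997, 0.2829]
ee_rot: [0.711, 0.703, 0.0, 0.0]
ft_force: [0.9, 0.4, 0.0]
grip_width: 1.002
grasp_force: 0.0
```

```bash
python3 - <<'E'
from h import *
c=snap('wrist','w4');print(c['o']['clock'],c['o']['position'],c['o']['ft_force'],c['o']['joint_velocities'].round(3))
a=load('w3')
crop=lambda c:c['color'][40:290,200:440,::-1]
cv2.imwrite('pics/w34.png',cv2.resize(np.hstack([crop(a),crop(c)]),None,fx=1.66,fy=1.66,interpolation=cv2.INTER_CUBIC))
E
```

```text
3.0 [ 0.51860857 -0.19969     0.28294862] [0.94358883 0.39717543 0.04415762] [ 0.01  -0.015  0.002  0.015  0.001 -0.003 -0.001]
```

View pics/w34.png

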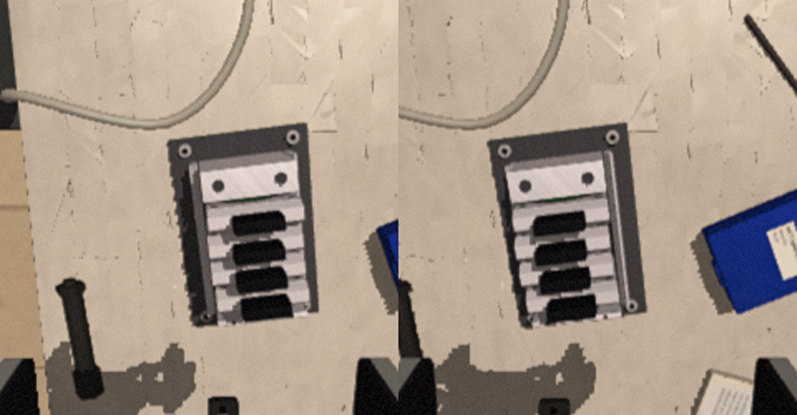

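```bash
python3 - <<'E'
from h import *
for f in('w3','w4'):
    c=load(f);W=cloud(c);g=c['color'].max(2)
    m=((g<75)&(W[...,2]>.098)&(W[...,2]<.125)).astype(np.uint8)
    n,l,s,cen=cv2.connectedComponentsWithStats(m)
    print(f)
    for i in range(1,n):
        if s[i,4]<80: continue
        P=W[l==i]; r=cv2.minAreaRect(np.argwhere(l==i)[:,::-1].astype(np.float32))
        u,v=cen[i]; q=ray(c,u,v,.11)
        Q=np.array([ray(c,a,b,.11)[:2] for b,a in np.argwhere(l==i)]).astype(np.float32)
        rw=cv2.minAreaRect(Q*1000)
        print(s[i],'depth',np.nanmedian(P,0).round(4),'ray',q.round(4),'rect',np.round(rw[0],1),np.round(rw[1],1),round(rw[2],1))
    # base plate: dark grey low
    for nm,lo,hi in(('stop',.07,.084),('plate',.001,.012)):
        M=((W[...,2]>lo)&(W[...,2]<hi)&(abs(W[...,0]-.49)<.09)&(abs(W[...,1]+.21)<.1)).astype(np.uint8)
        if nm=='plate': M&=(g<100)
        pts=W[M>0][:,:2]; print(nm,len(pts),np.percentile(pts,[2,98],0).round(4).tolist(), np.nanmedian(W[M>0][:,2]))
    print('table z',np.nanmedian(W[60:120,250:330,2]))
E
```

```text
w3
[269   0  29  15 317] depth [ 0.4333 -0.0463  0.1008] ray [ 0.4338 -0.0488  0.11  ] rect [433.7 -49.5] [10.4 23.3] 89.5
[340 169  32  14 329] depth [ 0.4978 -0.1936  0.1108] ray [ 0.4975 -0.1941  0.11  ] rect [ 497.6 -194.1] [30.4 10.6] 6.8
[340 186  32  15 334] depth [ 0.4983 -0.2115  0.1107] ray [ 0.498  -0.2117  0.11  ] rect [ 498.1 -211.7] [30.5 11.6] 6.4
[342 203  31  14 334] depth [ 0.5    -0.229   0.1107] ray [ 0.5    -0.2291  0.11  ] rect [ 499.9 -229.2] [30.3 12. ] 5.4
[345 220  31  14 325] depth [ 0.5037 -0.2473  0.1104] ray [ 0.5036 -0.2472  0.11  ] rect [ 503.5 -247.1] [30.5 12. ] 6.6
stop 2035 [[0.467, -0.2702], [0.5302, -0.1637]] 0.07390529294408509
plate 2765 [[0.4447, -0.295], [0.5552, -0.1447]] 0.00727039889760588
table z 0.0016391160405257337
w4
[201   0  30  15 316] depth [ 0.4342 -0.0463  0.101 ] ray [ 0.436  -0.0489  0.11  ] rect [436.1 -49.9] [10.3 24.1] 89.4
[589 108  28  13 237] depth [ 0.7776 -0.1401  0.1138] ray [ 0.7799 -0.1401  0.11  ] rect [ 779.3 -139.9] [10.6 23.5] 89.4
[281 169  32  14 331] depth [ 0.4986 -0.1941  0.1109] ray [ 0.4987 -0.1941  0.11  ] rect [ 498.7 -194.1] [30.7 10.5] 6.7
[282 187  32  14 333] depth [ 0.499  -0.2113  0.1109] ray [ 0.499  -0.2118  0.11  ] rect [ 499.1 -211.8] [31. 11.] 6.8
[285 203  31  15 338] depth [ 0.5011 -0.229   0.1108] ray [ 0.5009 -0.2292  0.11  ] rect [ 501.1 -229.2] [30.9 12. ] 6.5
[289 221  31  14 328] depth [ 0.504  -0.2473  0.1107] ray [ 0.5044 -0.2473  0.11  ] rect [ 504.6 -247.2] [30.7 12.4] 7.1
stop 2060 [[0.4668, -0.2704], [0.5302, -0.1637]] 0.0739442183524475
plate 2745 [[0.4454, -0.2898], [0.5558, -0.1448]] 0.007382075553179005
table z 0.0017290811760775522
```

```bash
python3 - <<'E'
from h import *
th=np.radians(6.6);ex=np.array([np.cos(th),np.sin(th)]);ey=np.array([-np.sin(th),np.cos(th)])
for f in('w3','w4'):
    c=load(f);W=cloud(c)
    near=(abs(W[...,0]-.5)<.1)&(abs(W[...,1]+.22)<.11)
    for nm,lo,hi in(('stop',.068,.0765),('shoulder',.079,.092),('tab',.1,.12),('plate',.004,.012)):
        P=W[near&(W[...,2]>lo)&(W[...,2]<hi)][:,:2]
        b=P@ey; a=P@ex
        h,e=np.histogram(b,np.arange(-.38,-.19,.002) if 0 else np.arange(-.40,-.12,.002))
        print(f,nm,'a',np.percentile(a,[1,50,99]).round(4)); print({round(x*1000):int(n) for x,n in zip(e,h) if n>15})
print([ (np.array(p)@ex*1000,np.array(p)@ey*1000) for p in [(.4982,-.1941),(.4985,-.2117),(.5005,-.2291),(.504,-.2472)]])
E
```

```text
w3 stop a [0.4415 0.4708 0.5021]
{-328: 33, -326: 42, -324: 56, -300: 23, -280: 22, -262: 28, -244: 87, -240: 104, -238: 110, -236: 109, -234: 104, -232: 112, -230: 109, -228: 113, -226: 112, -224: 111, -222: 137}
w3 shoulder a [0.4417 0.4691 0.5016]
{-310: 39, -308: 50, -306: 40, -304: 99, -302: 136, -300: 61, -292: 36, -290: 45, -288: 46, -286: 50, -284: 167, -282: 88, -280: 31, -276: 19, -274: 40, -272: 44, -270: 51, -268: 50, -266: 166, -264: 128, -262: 24, -260: 16, -258: 23, -256: 40, -254: 47, -252: 52, -250: 53, -248: 156, -246: 153, -244: 50}
w3 tab a [0.4561 0.4714 0.4866]
{-310: 46, -308: 56, -306: 54, -304: 153, -302: 22, -292: 27, -290: 54, -288: 56, -286: 62, -284: 129, -274: 29, -272: 60, -270: 58, -268: 71, -266: 112, -256: 34, -254: 63, -252: 66, -250: 61, -248: 102}
w3 plate a [0.3891 0.447  0.5233]
{-354: 17, -352: 29, -350: 24, -348: 33, -346: 27, -344: 23, -342: 26, -340: 24, -338: 19, -336: 22, -334: 24, -332: 19, -330: 21, -328: 24, -326: 24, -324: 29, -322: 25, -320: 27, -318: 24, -316: 27, -314: 21, -312: 26, -310: 23, -308: 27, -306: 26, -304: 24, -302: 27, 
[... 1903 characters left out ...]
: 29, -262: 30, -260: 30, -258: 28, -256: 29, -254: 29, -252: 33, -250: 30, -248: 30, -246: 29, -244: 28, -242: 32, -240: 30, -238: 31, -236: 32, -234: 23, -232: 34, -230: 32, -228: 30, -226: 33, -224: 28, -222: 77, -220: 141, -218: 134, -216: 134, -214: 138, -212: 136, -210: 138, -208: 137, -206: 144, -204: 124, -194: 22, -192: 47, -190: 64, -188: 71, -186: 58, -184: 38, -182: 33, -180: 21, -178: 20, -176: 18, -174: 19, -172: 17}
[(np.float64(472.5890109114521), np.float64(-250.07534217858307)), (np.float64(470.86412889245776), np.float64(-267.5931839982979)), (np.float64(470.8509680050826), np.float64(-285.10774442073057)), (np.float64(472.24741026076316), np.float64(-303.49007150482277))]
```

In the tool's units: -0.34 rad is -0.17.

move_arm(
  plan=[
    {"delta_pos": [0,0,-0.06],"turn": [0,0,0],"fingers": 0},
    {"delta_pos": [0,0,-0.12],"turn": [0,0,0],"fingers": 0},
    {"delta_pos": [0.03,0,-0.16],"turn": [0,0,0],"fingers": 0},
    {"delta_pos": [0.09,0,-0.17],"turn": [0,0,-0.03],"fingers": 0},
    {"delta_pos": [0.15,-0.01,-0.17],"turn": [0,0,-0.065],"fingers": 0},
    {"delta_pos": [0.21,-0.015,-0.17],"turn": [0,0,-0.1],"fingers": 0},
    {"delta_pos": [0.27,-0.02,-0.17],"turn": [0,0,-0.135],"fingers": 0},
    {"delta_pos": [0.33,-0.024,-0.16],"turn": [0,0,-0.17],"fingers": 0},
    {"delta_pos": [0.37,-0.024,-0.12],"turn": [0,0,-0.2],"fingers": 0},
    {"delta_pos": [0.38,-0.024,-0.06],"turn": [0,0,-0.2],"fingers": 0},
    {"delta_pos": [0.38,-0.024,-0.01],"turn": [0,0,-0.2],"fingers": 0},
    {"delta_pos": [0.38,-0.024,0],"turn": [0,0,-0.2],"fingers": 0},
  ],
)

```text
clock: 4.55
position: [0.4974, 0.1792, 0.2802]
ee_rot: [0.557, 0.83, -0.002, -0.001]
ft_force: [0.2, -0.7, 1.1]
grip_width: 1.002
grasp_force: 0.0
```

move_arm(
  plan=[
    {"delta_pos": [0,0,0],"turn": [0,0,0],"fingers": 0},
    {"delta_pos": [0,0,0],"turn": [0,0,0],"fingers": 0},
  ],
)

```text
clock: 4.8
position: [0.4997, 0.1807, 0.2846]
ee_rot: [0.557, 0.83, 0.001, 0.001]
ft_force: [-0.2, -0.2, 0.4]
grip_width: 1.0
grasp_force: 0.0
```

```bash
cat > st.py <<'E'
from h import *
import sys
f=sys.argv[1]
c=snap('wrist',f);o=c['o'];print(o['clock'],o['position'],Ro.from_quat(o['ee_rot']).as_matrix().round(4).tolist(),o['joint_pos'].round(2))
W=cloud(c);g=c['color'].max(2)
near=(abs(W[...,0]-.5)<.1)&(abs(W[...,1]-.18)<.1)
m=(near&(g<75)&(W[...,2]>.098)&(W[...,2]<.125)).astype(np.uint8)
n,l,s,cen=cv2.connectedComponentsWithStats(m)
for i in range(1,n):
    if s[i,4]<80: continue
    Q=np.array([ray(c,a,b,.11)[:2] for b,a in np.argwhere(l==i)]).astype(np.float32)
    rw=cv2.minAreaRect(Q*1000); print(s[i],np.nanmedian(W[l==i],0).round(4),np.round(rw[0],1),np.round(rw[1],1),rw[2])
    th=np.radians(rw[2] if rw[1][0]>rw[1][1] else rw[2]-90)
ex=np.array([np.cos(th),np.sin(th)]);ey=np.array([-np.sin(th),np.cos(th)]);print('th',np.degrees(th))
for nm,lo,hi in(('shoulder',.079,.092),('tab',.1,.12)):
    P=W[near&(W[...,2]>lo)&(W[...,2]<hi)][:,:2];b=P@ey;a=P@ex
    h,e=np.histogram(b,np.arange(-.2,.3,.002));print(nm,np.percentile(a,[1,50,99]).round(4),{round(x*1000):int(n) for x,n in zip(e,h) if n>10})
print('world ctr tab mid', np.nanmedian(W[m>0],0))
E
python3 st.py w5
```

```text
4.8 [0.49966179 0.18068546 0.28462849] [[-0.3788, 0.9255, 0.0032], [0.9255, 0.3788, 0.0007], [-0.0006, 0.0032, -1.0]] [ 0.33  0.19 -0.86  1.61  0.15  1.41 -0.15]
[309 168  31  13 325] [0.5039 0.1894 0.111 ] [503.8 189.4] [29.6 10.6] 27.552364349365234
th 27.552364349365234
shoulder [0.505  0.5292 0.5637] {-126: 14, -124: 11, -122: 18, -120: 29, -118: 20, -116: 23, -114: 15, -74: 27, -72: 33, -70: 47, -68: 52, -66: 53, -64: 101, -62: 153, -60: 110}
tab [0.5201 0.5598 0.6248] {-106: 19, -104: 28, -102: 36, -100: 39, -98: 54, -96: 52, -94: 54, -92: 56, -90: 39, -88: 26, -86: 26, -70: 60, -68: 60, -66: 65, -64: 121}
world ctr tab mid [0.50388775 0.18939677 0.11101521]
```

In the tool's units: -0.092 rad is -0.046.

move_arm(
  plan=[
    {"delta_pos": [0.0056,0.0072,0.04],"turn": [0,0,-0.046],"fingers": 0.2},
    {"delta_pos": [0.0056,0.0072,0.09],"turn": [0,0,-0.046],"fingers": 0.2},
    {"delta_pos": [0.0056,0.0072,0.125],"turn": [0,0,-0.046],"fingers": 0.2},
    {"delta_pos": [0.0056,0.0072,0.134],"turn": [0,0,-0.046],"fingers": 0.2},
    {"delta_pos": [0.0056,0.0072,0.134],"turn": [0,0,-0.046],"fingers": 0.2},
    {"delta_pos": [0.0056,0.0072,0.134],"turn": [0,0,-0.046],"fingers": 0.2},
  ],
)

```text
clock: 5.6
position: [0.5043, 0.1888, 0.1501]
ee_rot: [0.518, 0.855, 0.001, 0.001]
ft_force: [-0.7, 0.3, -0.5]
grip_width: 0.799
grasp_force: 0.0
```

```bash
sed -i 's/(abs(W\[...,0\]-.5)<.1)&(abs(W\[...,1\]-.18)<.1)/(abs(W[...,0]-.504)<.035)\&(abs(W[...,1]-.188)<.035)/' st.py; python3 st.py w6; python3 -c "
from h import *
print(get_obs()['grip_width'])"
```

```text
5.6 [0.50431963 0.18881056 0.15014097] [[-0.4625, 0.8866, 0.0027], [0.8866, 0.4625, 0.0006], [-0.0007, 0.0026, -1.0]] [ 0.28  0.33 -0.84  1.77  0.26  1.16 -0.16]
[ 291  222   52   21 1030] [0.5035 0.1902 0.1107] [503.6 190.5] [29.5 12.3] 27.508586883544922
th 27.508586883544922
shoulder [0.505  0.535  0.5641] {-74: 17, -72: 28, -70: 112, -68: 126, -66: 131, -64: 202, -62: 494, -60: 412, -58: 57}
tab [0.5201 0.5356 0.5539] {-106: 13, -104: 13, -102: 15, -70: 133, -68: 163, -66: 167, -64: 274, -62: 273}
world ctr tab mid [0.50352301 0.19024983 0.11065963]
0.8001905137724956
```

View pics/w6.png

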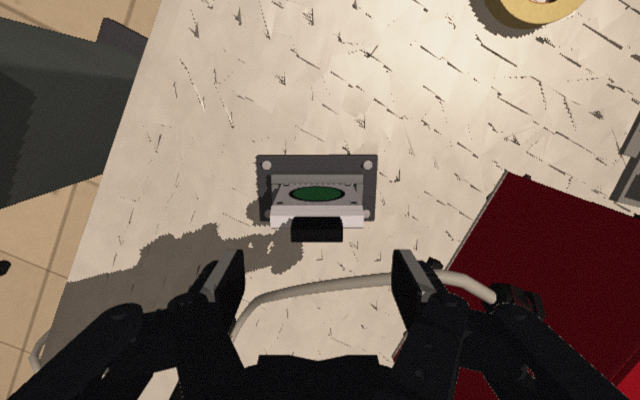

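move_arm(
  plan=[
    {"delta_pos": [0,0,0.025],"turn": [0,0,0],"fingers": 0.2},
    {"delta_pos": [0,0,0.045],"turn": [0,0,0],"fingers": 0.2},
    {"delta_pos": [0,0,0.052],"turn": [0,0,0],"fingers": 0.2},
    {"delta_pos": [0,0,0.052],"turn": [0,0,0],"fingers": 0.4},
    {"delta_pos": [0,0,0.052],"turn": [0,0,0],"fingers": 0.6},
    {"delta_pos": [0,0,0.052],"turn": [0,0,0],"fingers": 0.75},
    {"delta_pos": [0,0,0.052],"turn": [0,0,0],"fingers": 0.75},
    {"delta_pos": [0,0,0.052],"turn": [0,0,0],"fingers": 0.75},
  ],
  force=60,
)

```text
clock: 6.65
position: [0.5039, 0.1887, 0.0973]
ee_rot: [0.518, 0.855, 0.001, 0.001]
ft_force: [-1.0, 0.7, 6.1]
grip_width: 0.333
grasp_force: 59.6
```

move_arm(
  plan=[
    {"delta_pos": [0,0,-0.004],"turn": [0,0,0],"fingers": 0.75},
    {"delta_pos": [0,0,-0.012],"turn": [0,0,0],"fingers": 0.75},
    {"delta_pos": [0,0,-0.024],"turn": [0,0,0],"fingers": 0.75},
    {"delta_pos": [0,0,-0.05],"turn": [0,0,0],"fingers": 0.75},
    {"delta_pos": [0,0,-0.09],"turn": [0,0,0],"fingers": 0.75},
    {"delta_pos": [0,0,-0.14],"turn": [0,0,0],"fingers": 0.75},
    {"delta_pos": [0,0,-0.19],"turn": [0,0,0],"fingers": 0.75},
    {"delta_pos": [0,0,-0.24],"turn": [0,0,0],"fingers": 0.75},
    {"delta_pos": [0,0,-0.29],"turn": [0,0,0],"fingers": 0.75},
    {"delta_pos": [0,0,-0.325],"turn": [0,0,0],"fingers": 0.75},
    {"delta_pos": [0,0,-0.33],"turn": [0,0,0],"fingers": 0.75},
    {"delta_pos": [0,0,-0.33],"turn": [0,0,0],"fingers": 0.75},
  ],
)

```text
clock: 8.15
position: [0.503, 0.1884, 0.4259]
ee_rot: [0.518, 0.855, -0.0, -0.0]
ft_force: [-0.5, -1.0, -2.7]
grip_width: 0.334
grasp_force: 59.6
```

```bash
python3 - <<'E'
from h import *
c=snap('wrist','w7');o=c['o'];print(o['position'],o['ft_force'],o['grip_width'],Ro.from_quat(o['ee_rot']).as_matrix().round(4).tolist())
# cloud in tool frame
R=Ro.from_quat(o['ee_rot']).as_matrix();P=(cloud(c)-o['position'])@R
m=(abs(P[...,1])<.04)&(abs(P[...,0])<.03)&(P[...,2]>0)&(P[...,2]<.11)
g=c['color'].max(2)
ys,xs=np.where(m);print(len(xs),xs.min(),xs.max(),ys.min(),ys.max())
Q=P[m&(g>110)&(abs(P[...,1])<.028)];
h,e=np.histogram(Q[:,2],np.arange(0,.11,.005))
for z in e[:-1]:
    q=Q[(Q[:,2]>z)&(Q[:,2]<z+.005)]
    if len(q)>8: print(round(z,3),len(q),np.percentile(q[:,0],[5,50,95]).round(4),np.percentile(q[:,1],[2,98]).round(4))
cv2.imwrite('pics/w7c.png',c['color'][150:400,170:470,::-1])
E
```

```text
[0.50302893 0.18841704 0.42592347] [-0.54656855 -0.96567035 -2.74054311] 0.3336251571697879 [[-0.463, 0.8864, -0.0004], [0.8864, 0.463, -0.0002], [-0.0, -0.0004, -1.0]]
5990 256 379 203 264
0.0 34 [0.0105 0.0109 0.0113] [-0.0201  0.0233]
0.005 35 [0.0036 0.0041 0.0108] [-0.0112  0.0258]
0.01 689 [0.0035 0.0048 0.0063] [-0.0272  0.0271]
0.015 709 [0.0058 0.0071 0.0078] [-0.027   0.0269]
0.02 387 [0.0072 0.0075 0.008 ] [-0.0267  0.0262]
0.025 295 [0.0071 0.0075 0.008 ] [-0.027   0.0261]
0.03 179 [0.0072 0.0075 0.0079] [-0.0272  0.0274]
0.035 115 [0.0071 0.0076 0.0079] [-0.0277  0.0274]
0.04 90 [0.0072 0.0075 0.0079] [-0.0275  0.0277]
0.045 61 [0.0072 0.0076 0.0079] [-0.0273  0.0278]
0.05 72 [0.0071 0.0075 0.0079] [-0.0279  0.0276]
0.055 64 [0.0073 0.0075 0.008 ] [-0.0274  0.0274]
0.06 91 [0.0072 0.0076 0.0079] [-0.0273  0.0273]
0.065 123 [0.0072 0.0075 0.0079] [-0.0273  0.0271]
0.07 159 [0.0073 0.0076 0.0079] [-0.0271  0.0233]
0.075 126 [0.0071 0.0074 0.0077] [-0.0266  0.0258]
```

View pics/w7c.png

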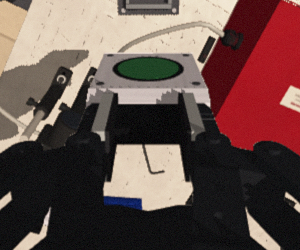

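In the tool's units: 0.366 rad is 0.183.

move_arm(
  plan=[
    {"delta_pos": [-0.027,-0.014,0],"turn": [0,0,0.015],"fingers": 0.75},
    {"delta_pos": [-0.072,-0.038,0],"turn": [0,0,0.035],"fingers": 0.75},
    {"delta_pos": [-0.12,-0.064,0],"turn": [0,0,0.06],"fingers": 0.75},
    {"delta_pos": [-0.168,-0.089,0],"turn": [0,0,0.085],"fingers": 0.75},
    {"delta_pos": [-0.216,-0.115,0],"turn": [0,0,0.11],"fingers": 0.75},
    {"delta_pos": [-0.264,-0.14,0],"turn": [0,0,0.135],"fingers": 0.75},
    {"delta_pos": [-0.312,-0.165,0],"turn": [0,0,0.16],"fingers": 0.75},
    {"delta_pos": [-0.345,-0.183,0],"turn": [0,0,0.183],"fingers": 0.75},
    {"delta_pos": [-0.362,-0.192,0.02],"turn": [0,0,0.183],"fingers": 0.75},
    {"delta_pos": [-0.362,-0.192,0.06],"turn": [0,0,0.183],"fingers": 0.75},
    {"delta_pos": [-0.362,-0.192,0.1],"turn": [0,0,0.183],"fingers": 0.75},
    {"delta_pos": [-0.362,-0.192,0.12],"turn": [0,0,0.183],"fingers": 0.75},
  ],
)

```text
clock: 9.7
position: [0.4997, -0.2207, 0.3033]
ee_rot: [0.665, 0.747, -0.0, -0.002]
ft_force: [-0.8, -0.6, -2.0]
grip_width: 0.332
grasp_force: 59.6
```

move_arm(
  plan=[
    {"delta_pos": [0,0,0.04],"turn": [0,0,0],"fingers": 0.75},
    {"delta_pos": [0,0,0.08],"turn": [0,0,0],"fingers": 0.75},
    {"delta_pos": [0,0,0.1],"turn": [0,0,0],"fingers": 0.75},
    {"delta_pos": [0,0,0.1],"turn": [0,0,0],"fingers": 0.75},
    {"delta_pos": [0,0,0.1],"turn": [0,0,0],"fingers": 0.75},
  ],
)

```text
clock: 10.32
position: [0.5011, -0.2212, 0.2072]
ee_rot: [0.665, 0.747, 0.0, 0.0]
ft_force: [0.2, -0.3, -2.1]
grip_width: 0.333
grasp_force: 59.8
```

```bash
cat > ab.py <<'E'
from h import *
th=np.radians(6.6);ex=np.array([np.cos(th),np.sin(th)]);ey=np.array([-np.sin(th),np.cos(th)])
o=get_obs();p=o['position'][:2];M=Ro.from_quat(o['ee_rot']).as_matrix()
print('t',o['clock'],'a,b,z mm',(p@ex*1000).round(2),(p@ey*1000).round(2),(o['position'][2]*1000).round(2),'yaw y',np.degrees(np.arctan2(M[1,1],M[0,1])).round(2),'tilt',M[2].round(4),'F a,b,z',(o['ft_force'][:2]@ex).round(1),(o['ft_force'][:2]@ey).round(1),o['ft_force'][2].round(1),'T',o['torque'].round(2))
E
python3 ab.py
```

```text
t 10.325 a,b,z mm 472.32 -277.33 207.18 yaw y 6.61 tilt [-3.e-04  1.e-03 -1.e+00] F a,b,z 0.2 -0.3 -2.1 T [-0.04 -0.    0.03]
```

move_arm(
  plan=[
    {"delta_pos": [0,-0.0005,0.004],"turn": [0,0,0],"fingers": 0.75},
    {"delta_pos": [0,-0.0005,0.008],"turn": [0,0,0],"fingers": 0.75},
    {"delta_pos": [0,-0.0005,0.01],"turn": [0,0,0],"fingers": 0.75},
    {"delta_pos": [0,-0.0005,0.01],"turn": [0,0,0],"fingers": 0.75},
  ],
)

```text
clock: 10.82
position: [0.5, -0.2214, 0.1962]
ee_rot: [0.665, 0.747, -0.0, -0.0]
ft_force: [0.5, -0.4, -1.4]
grip_width: 0.336
grasp_force: 59.8
```

```bash
python3 ab.py
```

```text
t 10.825 a,b,z mm 471.21 -277.44 196.19 yaw y 6.59 tilt [ 1.e-04 -2.e-04 -1.e+00] F a,b,z 0.4 -0.4 -1.4 T [0.   0.01 0.01]
```

move_arm(
  plan=[
    {"delta_pos": [-0.0005,0,0.002],"turn": [0,0,0],"fingers": 0.75},
    {"delta_pos": [-0.001,0,0.004],"turn": [0,0,0],"fingers": 0.75},
    {"delta_pos": [-0.0015,0,0.006],"turn": [0,0,0],"fingers": 0.75},
    {"delta_pos": [-0.002,0,0.008],"turn": [0,0,0],"fingers": 0.75},
    {"delta_pos": [-0.002,0,0.008],"turn": [0,0,0],"fingers": 0.75},
  ],
)

```text
clock: 11.45
position: [0.5002, -0.2234, 0.1881]
ee_rot: [0.665, 0.747, -0.0, -0.0]
ft_force: [-0.9, 0.8, -1.4]
grip_width: 0.333
grasp_force: 59.7
```

```bash
python3 ab.py
```

```text
t 11.45 a,b,z mm 471.21 -279.45 188.09 yaw y 6.59 tilt [ 2.e-04 -3.e-04 -1.e+00] F a,b,z -0.8 0.9 -1.4 T [0.02 0.04 0.  ]
```

move_arm(
  plan=[
    {"delta_pos": [-0.0005,0,0.002],"turn": [0,0,0],"fingers": 0.75},
    {"delta_pos": [-0.001,0,0.004],"turn": [0,0,0],"fingers": 0.75},
    {"delta_pos": [-0.001,0,0.006],"turn": [0,0,0],"fingers": 0.75},
    {"delta_pos": [-0.001,0,0.008],"turn": [0,0,0],"fingers": 0.75},
    {"delta_pos": [-0.001,0,0.008],"turn": [0,0,0],"fingers": 0.75},
  ],
)

```text
clock: 12.08
position: [0.5003, -0.2244, 0.1801]
ee_rot: [0.665, 0.747, -0.0, -0.0]
ft_force: [0.2, 0.5, -1.5]
grip_width: 0.334
grasp_force: 59.7
```

```bash
python3 ab.py
```

```text
t 12.075 a,b,z mm 471.23 -280.41 180.13 yaw y 6.59 tilt [ 1.e-04 -2.e-04 -1.e+00] F a,b,z 0.2 0.5 -1.5 T [-0.02 -0.02 -0.05]
```

move_arm(
  plan=[
    {"delta_pos": [0,0,0.002],"turn": [0,0,0],"fingers": 0.75},
    {"delta_pos": [0,0,0.004],"turn": [0,0,0],"fingers": 0.75},
    {"delta_pos": [-0.0005,0,0.006],"turn": [0,0,0],"fingers": 0.75},
    {"delta_pos": [-0.0005,0,0.006],"turn": [0,0,0],"fingers": 0.75},
  ],
)

```text
clock: 12.58
position: [0.5004, -0.225, 0.1741]
ee_rot: [0.665, 0.747, -0.0, -0.0]
ft_force: [-0.1, 0.2, -2.0]
grip_width: 0.335
grasp_force: 59.7
```

```bash
python3 ab.py
```

```text
t 12.575 a,b,z mm 471.17 -281.02 174.11 yaw y 6.58 tilt [ 1.e-04 -3.e-04 -1.e+00] F a,b,z -0.1 0.2 -2.0 T [ 0.03 -0.03 -0.01]
```

move_arm(
  plan=[
    {"delta_pos": [0,0,0.002],"turn": [0,0,0],"fingers": 0.75},
    {"delta_pos": [0,0,0.004],"turn": [0,0,0],"fingers": 0.75},
    {"delta_pos": [-0.0005,0,0.006],"turn": [0,0,0],"fingers": 0.75},
    {"delta_pos": [-0.0005,0,0.006],"turn": [0,0,0],"fingers": 0.75},
  ],
)

```text
clock: 13.08
position: [0.5004, -0.2255, 0.1681]
ee_rot: [0.665, 0.747, -0.0, -0.0]
ft_force: [0.4, 0.1, -1.7]
grip_width: 0.332
grasp_force: 59.7
```

```bash
python3 ab.py
```

```text
t 13.075 a,b,z mm 471.18 -281.5 168.1 yaw y 6.59 tilt [ 1.e-04 -3.e-04 -1.e+00] F a,b,z 0.4 0.1 -1.7 T [-0.03  0.03 -0.05]
```

move_arm(
  plan=[
    {"delta_pos": [0,0,0.002],"turn": [0,0,0],"fingers": 0.75},
    {"delta_pos": [0,0,0.004],"turn": [0,0,0],"fingers": 0.75},
    {"delta_pos": [-0.0003,0,0.006],"turn": [0,0,0],"fingers": 0.75},
    {"delta_pos": [-0.0005,0,0.008],"turn": [0,0,0],"fingers": 0.75},
    {"delta_pos": [-0.0005,0,0.008],"turn": [0,0,0],"fingers": 0.75},
  ],
)

```text
clock: 13.7
position: [0.5005, -0.226, 0.1601]
ee_rot: [0.665, 0.747, -0.0, -0.0]
ft_force: [-0.3, 0.1, -1.7]
grip_width: 0.336
grasp_force: 59.7
```

```bash
python3 ab.py
```

```text
t 13.7 a,b,z mm 471.19 -281.98 160.1 yaw y 6.59 tilt [ 1.e-04 -3.e-04 -1.e+00] F a,b,z -0.3 0.1 -1.7 T [-0.02  0.02 -0.02]
```

move_arm(
  plan=[
    {"delta_pos": [0,0,0.002],"turn": [0,0,0],"fingers": 0.75},
    {"delta_pos": [0,0,0.004],"turn": [0,0,0],"fingers": 0.75},
    {"delta_pos": [0,0,0.006],"turn": [0,0,0],"fingers": 0.75},
    {"delta_pos": [0,0,0.008],"turn": [0,0,0],"fingers": 0.75},
    {"delta_pos": [0,0,0.008],"turn": [0,0,0],"fingers": 0.75},
  ],
)

```text
clock: 14.32
position: [0.5005, -0.2259, 0.1521]
ee_rot: [0.665, 0.747, -0.0, -0.0]
ft_force: [-0.6, 0.7, -2.8]
grip_width: 0.335
grasp_force: 59.7
```

```bash
python3 ab.py
```

```text
t 14.325 a,b,z mm 471.18 -281.91 152.09 yaw y 6.59 tilt [ 2.e-04 -3.e-04 -1.e+00] F a,b,z -0.6 0.8 -2.8 T [-0.04  0.02  0.01]
```

move_arm(
  plan=[
    {"delta_pos": [0,0,0.002],"turn": [0,0,0],"fingers": 0.75},
    {"delta_pos": [0,0,0.004],"turn": [0,0,0],"fingers": 0.75},
    {"delta_pos": [0,0,0.006],"turn": [0,0,0],"fingers": 0.75},
    {"delta_pos": [0,0,0.008],"turn": [0,0,0],"fingers": 0.75},
    {"delta_pos": [0,0,0.008],"turn": [0,0,0],"fingers": 0.75},
  ],
)

```text
clock: 14.95
position: [0.5005, -0.2257, 0.1441]
ee_rot: [0.665, 0.747, 0.0, -0.0]
ft_force: [-0.1, 0.6, -2.0]
grip_width: 0.337
grasp_force: 59.8
```

```bash
python3 ab.py
```

```text
t 14.95 a,b,z mm 471.27 -281.72 144.1 yaw y 6.6 tilt [ 4.e-04 -2.e-04 -1.e+00] F a,b,z -0.0 0.6 -2.0 T [ 0.27  0.04 -0.03]
```

move_arm(
  plan=[
    {"delta_pos": [0,0,0.002],"turn": [0,0,0],"fingers": 0.75},
    {"delta_pos": [0,0,0.004],"turn": [0,0,0],"fingers": 0.75},
    {"delta_pos": [0,0,0.006],"turn": [0,0,0],"fingers": 0.75},
    {"delta_pos": [0,0,0.006],"turn": [0,0,0],"fingers": 0.75},
  ],
)

```text
clock: 15.45
position: [0.5009, -0.2257, 0.1386]
ee_rot: [0.665, 0.747, 0.0, 0.0]
ft_force: [-0.1, 3.1, 3.2]
grip_width: 0.333
grasp_force: 60.3
```

```bash
python3 ab.py
```

```text
t 15.45 a,b,z mm 471.69 -281.8 138.56 yaw y 6.6 tilt [-1.e-04  7.e-04 -1.e+00] F a,b,z 0.3 3.1 3.2 T [ 0.85 -0.1  -0.05]
```

move_arm(
  plan=[
    {"delta_pos": [0.0005,0,0.001],"turn": [0,0,0],"fingers": 0.75},
    {"delta_pos": [0.0005,0,0.002],"turn": [0,0,0],"fingers": 0.75},
    {"delta_pos": [0.0005,0,0.003],"turn": [0,0,0],"fingers": 0.75},
    {"delta_pos": [0.0005,0,0.003],"turn": [0,0,0],"fingers": 0.75},
  ],
)

```text
clock: 15.95
position: [0.5011, -0.2256, 0.1362]
ee_rot: [0.665, 0.747, 0.0, 0.001]
ft_force: [-1.0, 2.4, 8.3]
grip_width: 0.334
grasp_force: 61.0
```

```bash
python3 ab.py; python3 - <<'E'
from h import *
th=np.radians(6.6);ex=np.array([np.cos(th),np.sin(th)]);ey=np.array([-np.sin(th),np.cos(th)])
for n in('wrist','top'):
    c=snap(n,n+'_i1');W=cloud(c);a=W[...,:2]@ex;b=W[...,:2]@ey;z=W[...,2]
    m=(abs(a-.4717)<(.012 if n=='wrist' else .03))&(z>.08)&(b>-.33)&(b<-.235)
    print(n,m.sum())
    for lo in np.arange(.08,.17,.006):
        k=m&(z>=lo)&(z<lo+.006); h,e=np.histogram(b[k],np.arange(-.33,-.235,.003)); print(round(lo,3),{round(x*1000):int(q) for x,q in zip(e,h) if q>3})
E
```

```text
t 15.95 a,b,z mm 471.88 -281.74 136.23 yaw y 6.59 tilt [-0.001   0.0013 -1.    ] F a,b,z -0.7 2.5 8.3 T [ 0.76  0.35 -0.  ]
wrist 12489
0.08 {-261: 99, -258: 62, -246: 4, -243: 242}
0.086 {-261: 126, -246: 66, -243: 40}
0.092 {-276: 28, -273: 120, -261: 106, -246: 12, -243: 73}
0.098 {-318: 32, -276: 56, -273: 127, -261: 113, -243: 61}
0.104 {-327: 17, -324: 24, -318: 308, -276: 174, -273: 58, -264: 5, -261: 123, -258: 23, -246: 9, -243: 98}
0.11 {-327: 17, -324: 146, -321: 169, -318: 130, -276: 211, -267: 146, -264: 262, -261: 265, -258: 13, -252: 61, -249: 281, -246: 282, -243: 117}
0.116 {-279: 7, -276: 393}
0.122 {-279: 379, -276: 95}
0.128 {-279: 311}
0.134 {-279: 344}
0.14 {-279: 384}
0.146 {-288: 34, -285: 361, -282: 373, -279: 426}
0.152 {}
0.158 {}
0.164 {}
0.17 {}
top 953
0.08 {-258: 7, -255: 6, -243: 8}
0.086 {-270: 4, -267: 5, -261: 10, -258: 4, -249: 5, -246: 6, -243: 5}
0.092 {}
0.098 {}
0.104 {-249: 4}
0.11 {-264: 6, -261: 7}
0.116 {}
0.122 {}
0.128 {}
0.134 {}
0.14 {}
0.146 {}
0.152 {}
0.158 {}
0.164 {}
0.17 {}
```

```bash
cat > tilt.py <<'E'
from h import *
import sys
def tilt(f):
    th=np.radians(6.6);ex=np.array([np.cos(th),np.sin(th)]);ey=np.array([-np.sin(th),np.cos(th)])
    c=snap('wrist',f);W=cloud(c);g=c['color'].max(2);a=W[...,:2]@ex;b=W[...,:2]@ey;z=W[...,2];zt=c['o']['position'][2]
    top=zt+.0127
    m=(abs(a-.4717)<.028)&(z>.086)&(z<top-.034)&(b<-.268)&(b>-.282)
    print('n',m.sum())
    if m.sum()>20:
        p=np.polyfit(z[m],b[m],1);r=b[m]-np.polyval(p,z[m]);k=abs(r)<.001;p=np.polyfit(z[m][k],b[m][k],1)
        print('face slope db/dz deg',np.degrees(np.arctan(p[0])).round(2),'b@.09',(np.polyval(p,.09)*1e3).round(2),'b@.12',(np.polyval(p,.12)*1e3).round(2))
    # others' tab tops
    k=(abs(a-.4717)<.012)&(z>.105)&(z<.116)&(g<80)
    h,e=np.histogram(b[k],np.arange(-.335,-.235,.002));print('tabs',{round(x*1000):int(q) for x,q in zip(e,h) if q>8})
tilt(sys.argv[1])
E
python3 tilt.py i2
```

```text
n 1828
face slope db/dz deg -1.26 b@.09 -272.97 b@.12 -273.63
tabs {-325: 47, -323: 113, -321: 108, -319: 191, -317: 266, -275: 61, -273: 46, -267: 65, -265: 172, -263: 180, -261: 179, -259: 224, -251: 60, -249: 199, -247: 187, -245: 195, -243: 186}
```

move_arm(
  plan=[
    {"delta_pos": [0,0,-0.002],"turn": [0,0,0],"fingers": 0.75},
    {"delta_pos": [0,0,-0.003],"turn": [0,0,0],"fingers": 0.75},
    {"delta_pos": [-0.001,0,-0.003],"turn": [0,0,0],"fingers": 0.75},
    {"delta_pos": [-0.002,0,-0.003],"turn": [0,0,0],"fingers": 0.75},
    {"delta_pos": [-0.002,0,-0.003],"turn": [0,0,0],"fingers": 0.75},
  ],
  force=100,
)

```text
clock: 16.73
position: [0.5004, -0.227, 0.138]
ee_rot: [0.665, 0.747, -0.0, -0.001]
ft_force: [-3.2, 4.5, -0.8]
grip_width: 0.323
grasp_force: 98.8
```

```bash
python3 ab.py; python3 tilt.py i3
```

```text
t 16.725 a,b,z mm 471.04 -283.02 138.05 yaw y 6.6 tilt [ 8.e-04 -8.e-04 -1.e+00] F a,b,z -2.6 4.8 -0.8 T [ 1.29  0.6  -0.04]
n 1982
face slope db/dz deg -1.87 b@.09 -273.64 b@.12 -274.61
tabs {-323: 96, -321: 120, -319: 135, -317: 228, -275: 164, -267: 125, -265: 175, -263: 171, -261: 210, -259: 106, -251: 129, -249: 185, -247: 183, -245: 216, -243: 90}
```

In the tool's units: -0.033 rad is -0.0165.

move_arm(
  plan=[
    {"delta_pos": [0,0,0],"turn": [0,-0.005,0],"fingers": 0.75},
    {"delta_pos": [0,0,0],"turn": [0,-0.01,0],"fingers": 0.75},
    {"delta_pos": [0,0,0],"turn": [0,-0.0165,0],"fingers": 0.75},
    {"delta_pos": [-0.0005,0,0],"turn": [0,-0.0165,0],"fingers": 0.75},
    {"delta_pos": [-0.0005,0,0],"turn": [0,-0.0165,0],"fingers": 0.75},
  ],
)

```text
clock: 17.4
position: [0.5005, -0.2263, 0.1379]
ee_rot: [0.665, 0.747, -0.011, 0.011]
ft_force: [-2.6, 8.3, -0.5]
grip_width: 0.327
grasp_force: 98.9
```

```bash
python3 ab.py; python3 tilt.py i4
```

```text
t 17.4 a,b,z mm 471.18 -282.33 137.94 yaw y 6.65 tilt [-0.031  -0.0011 -0.9995] F a,b,z -1.7 8.5 -0.5 T [ 2.46  0.91 -0.17]
n 2014
face slope db/dz deg -1.3 b@.09 -273.4 b@.12 -274.09
tabs {-325: 21, -323: 113, -321: 115, -319: 112, -317: 142, -275: 152, -267: 128, -265: 169, -263: 174, -261: 250, -259: 72, -251: 153, -249: 187, -247: 194, -245: 269, -243: 46}
```

move_arm(
  plan=[
    {"delta_pos": [0.0015,0,0.001],"turn": [0,0,0],"fingers": 0.75},
    {"delta_pos": [0.0015,0,0.002],"turn": [0,0,0],"fingers": 0.75},
    {"delta_pos": [-0.001,0,0.002],"turn": [0,0,0],"fingers": 0.75},
    {"delta_pos": [-0.001,0,0.003],"turn": [0,0,0],"fingers": 0.75},
    {"delta_pos": [0.001,0,0.004],"turn": [0,0,0],"fingers": 0.75},
    {"delta_pos": [0.001,0,0.004],"turn": [0,0,0],"fingers": 0.75},
  ],
)

```text
clock: 18.2
position: [0.5014, -0.2268, 0.1348]
ee_rot: [0.665, 0.747, -0.011, 0.013]
ft_force: [0.4, 5.5, 2.9]
grip_width: 0.325
grasp_force: 99.3
```

```bash
python3 ab.py; python3 tilt.py i5
```

```text
t 18.2 a,b,z mm 472.0 -282.97 134.84 yaw y 6.61 tilt [-0.0336  0.0015 -0.9994] F a,b,z 1.0 5.4 2.9 T [ 1.43  0.06 -0.04]
n 1868
face slope db/dz deg -1.74 b@.09 -273.32 b@.12 -274.23
tabs {-325: 9, -323: 106, -321: 123, -319: 120, -317: 279, -275: 58, -267: 82, -265: 185, -263: 175, -261: 189, -259: 231, -251: 71, -249: 194, -247: 192, -245: 203, -243: 197}
```

move_arm(
  plan=[
    {"delta_pos": [-0.0015,0,0],"turn": [0,0,0],"fingers": 0.75},
    {"delta_pos": [-0.0015,0,0.001],"turn": [0,0,0],"fingers": 0.75},
    {"delta_pos": [0.001,0,0.002],"turn": [0,0,0],"fingers": 0.75},
    {"delta_pos": [0.001,0,0.003],"turn": [0,0,0],"fingers": 0.75},
    {"delta_pos": [-0.001,0,0.003],"turn": [0,0,0],"fingers": 0.75},
    {"delta_pos": [0,0,0.003],"turn": [0,0,0],"fingers": 0.75},
  ],
)

```text
clock: 19.0
position: [0.5018, -0.2273, 0.1328]
ee_rot: [0.665, 0.746, -0.011, 0.013]
ft_force: [-2.0, 5.6, 11.9]
grip_width: 0.322
grasp_force: 100.4
```

```bash
python3 ab.py; python3 tilt.py i6
```

```text
t 19.0 a,b,z mm 472.33 -283.45 132.78 yaw y 6.59 tilt [-0.0342  0.0022 -0.9994] F a,b,z -1.3 5.8 11.9 T [ 1.39  0.58 -0.06]
n 1798
face slope db/dz deg -2.08 b@.09 -273.56 b@.12 -274.65
tabs {-323: 95, -321: 115, -319: 128, -317: 334, -315: 11, -275: 10, -267: 51, -265: 186, -263: 187, -261: 191, -259: 243, -251: 86, -249: 203, -247: 197, -245: 202, -243: 204}
```

In the tool's units: -0.03 rad is -0.015.

move_arm(
  plan=[
    {"delta_pos": [0,0,-0.003],"turn": [0,0,0],"fingers": 0.75},
    {"delta_pos": [-0.002,0,-0.003],"turn": [0,-0.0075,0],"fingers": 0.75},
    {"delta_pos": [-0.002,0,-0.003],"turn": [0,-0.015,0],"fingers": 0.75},
    {"delta_pos": [0.002,0,-0.003],"turn": [0,-0.015,0],"fingers": 0.75},
    {"delta_pos": [-0.002,0,-0.003],"turn": [0,-0.015,0],"fingers": 0.75},
    {"delta_pos": [-0.002,0,-0.002],"turn": [0,-0.015,0],"fingers": 0.75},
    {"delta_pos": [-0.001,0,-0.001],"turn": [0,-0.015,0],"fingers": 0.75},
    {"delta_pos": [0,0,0],"turn": [0,-0.015,0],"fingers": 0.75},
  ],
  force=115,
)

```text
clock: 20.05
position: [0.5009, -0.2278, 0.1316]
ee_rot: [0.665, 0.746, -0.021, 0.024]
ft_force: [-0.9, 2.2, 6.4]
grip_width: 0.318
grasp_force: 114.7
```

```bash
python3 ab.py; python3 tilt.py i7
```

```text
t 20.05 a,b,z mm 471.41 -283.82 131.65 yaw y 6.56 tilt [-6.410e-02  5.000e-04 -9.979e-01] F a,b,z -0.7 2.3 6.4 T [ 0.78  0.29 -0.12]
n 1706
face slope db/dz deg -1.67 b@.09 -273.6 b@.12 -274.48
tabs {-323: 73, -321: 120, -319: 102, -317: 274, -315: 72, -267: 89, -265: 189, -263: 183, -261: 196, -259: 239, -251: 84, -249: 208, -247: 205, -245: 215, -243: 204}
```

move_arm(
  plan=[
    {"delta_pos": [-0.002,0,-0.001],"turn": [0,0,0],"fingers": 0.75},
    {"delta_pos": [-0.002,0,0.001],"turn": [0,0,0],"fingers": 0.75},
    {"delta_pos": [0.001,0,0.001],"turn": [0,0,0],"fingers": 0.75},
    {"delta_pos": [0.001,0,0.002],"turn": [0,0,0],"fingers": 0.75},
    {"delta_pos": [-0.002,0,0.002],"turn": [0,0,0],"fingers": 0.75},
    {"delta_pos": [-0.002,0,0.003],"turn": [0,0,0],"fingers": 0.75},
    {"delta_pos": [0.001,0,0.003],"turn": [0,0,0],"fingers": 0.75},
    {"delta_pos": [-0.001,0,0.003],"turn": [0,0,0],"fingers": 0.75},
  ],
)

```text
clock: 21.1
position: [0.501, -0.2282, 0.1284]
ee_rot: [0.665, 0.746, -0.021, 0.024]
ft_force: [0.4, 3.7, 1.4]
grip_width: 0.318
grasp_force: 114.5
```

```bash
python3 ab.py; python3 tilt.py i8
```

```text
t 21.1 a,b,z mm 471.43 -284.29 128.36 yaw y 6.61 tilt [-6.28e-02  3.00e-04 -9.98e-01] F a,b,z 0.8 3.7 1.4 T [ 1.36 -0.18 -0.18]
n 1486
face slope db/dz deg -1.91 b@.09 -273.96 b@.12 -274.96
tabs {-323: 56, -321: 117, -319: 122, -317: 181, -315: 308, -267: 96, -265: 192, -263: 190, -261: 216, -259: 231, -251: 117, -249: 212, -247: 213, -245: 224, -243: 202}
```

move_arm(
  plan=[
    {"delta_pos": [-0.001,0,0.001],"turn": [0,0,0],"fingers": 0.75},
    {"delta_pos": [-0.001,0,0.002],"turn": [0,0,0],"fingers": 0.75},
    {"delta_pos": [0.0015,0,0.002],"turn": [0,0,0],"fingers": 0.75},
    {"delta_pos": [0.0015,0,0.003],"turn": [0,0,0],"fingers": 0.75},
    {"delta_pos": [-0.001,0,0.003],"turn": [0,0,0],"fingers": 0.75},
    {"delta_pos": [-0.001,0,0.004],"turn": [0,0,0],"fingers": 0.75},
    {"delta_pos": [0.001,0,0.004],"turn": [0,0,0],"fingers": 0.75},
    {"delta_pos": [0,0,0.004],"turn": [0,0,0],"fingers": 0.75},
  ],
)

```text
clock: 22.15
position: [0.5005, -0.2284, 0.1238]
ee_rot: [0.665, 0.746, -0.021, 0.023]
ft_force: [0.2, 3.5, -3.3]
grip_width: 0.317
grasp_force: 113.9
```

```bash
python3 ab.py; python3 tilt.py i9
```

```text
t 22.15 a,b,z mm 470.95 -284.45 123.82 yaw y 6.61 tilt [-6.25e-02 -9.00e-04 -9.98e-01] F a,b,z 0.6 3.4 -3.3 T [ 1.17 -0.05  0.01]
n 1046
face slope db/dz deg -1.69 b@.09 -274.34 b@.12 -275.23
tabs {-321: 103, -319: 135, -317: 137, -315: 407, -313: 57, -281: 71, -279: 22, -267: 160, -265: 197, -263: 204, -261: 384, -259: 37, -251: 193, -249: 214, -247: 234, -245: 362, -243: 29}
```

move_arm(
  plan=[
    {"delta_pos": [-0.001,0,0.001],"turn": [0,0,0],"fingers": 0.75},
    {"delta_pos": [-0.001,0,0.002],"turn": [0,0,0],"fingers": 0.75},
    {"delta_pos": [0.0015,0,0.003],"turn": [0,0,0],"fingers": 0.75},
    {"delta_pos": [0.0015,0,0.004],"turn": [0,0,0],"fingers": 0.75},
    {"delta_pos": [-0.001,0,0.005],"turn": [0,0,0],"fingers": 0.75},
    {"delta_pos": [-0.001,0,0.006],"turn": [0,0,0],"fingers": 0.75},
    {"delta_pos": [0.001,0,0.006],"turn": [0,0,0],"fingers": 0.75},
    {"delta_pos": [0,0,0.006],"turn": [0,0,0],"fingers": 0.75},
  ],
)

```text
clock: 23.2
position: [0.5009, -0.2291, 0.1183]
ee_rot: [0.665, 0.746, -0.021, 0.024]
ft_force: [-0.4, 2.9, -3.4]
grip_width: 0.321
grasp_force: 113.8
```

```bash
python3 ab.py; python3 tilt.py i10
```

```text
t 23.2 a,b,z mm 471.21 -285.13 118.3 yaw y 6.59 tilt [-6.31e-02 -1.00e-04 -9.98e-01] F a,b,z -0.0 2.9 -3.4 T [ 0.96 -0.01 -0.02]
n 549
face slope db/dz deg -22.26 b@.09 -273.57 b@.12 -285.85
tabs {-321: 12, -319: 129, -317: 155, -315: 152, -313: 448, -305: 42, -281: 411, -271: 17, -269: 191, -267: 207, -265: 220, -263: 355, -255: 104, -253: 221, -251: 236, -249: 232, -247: 338}
```

In the tool's units: 0.02 rad is 0.01.

move_arm(
  plan=[
    {"delta_pos": [0.0005,0,0.001],"turn": [0,0,0],"fingers": 0.75},
    {"delta_pos": [0.0005,0,0.002],"turn": [0,0.005,0],"fingers": 0.75},
    {"delta_pos": [0.0015,0,0.003],"turn": [0,0.005,0],"fingers": 0.75},
    {"delta_pos": [0.0015,0,0.004],"turn": [0,0.005,0],"fingers": 0.75},
    {"delta_pos": [-0.0005,0,0.005],"turn": [0,0.01,0],"fingers": 0.75},
    {"delta_pos": [-0.0005,0,0.006],"turn": [0,0.01,0],"fingers": 0.75},
    {"delta_pos": [0.001,0,0.007],"turn": [0,0.01,0],"fingers": 0.75},
    {"delta_pos": [0.0005,0,0.007],"turn": [0,0.01,0],"fingers": 0.75},
  ],
)

```text
clock: 24.25
position: [0.5008, -0.2291, 0.1112]
ee_rot: [0.665, 0.746, -0.014, 0.016]
ft_force: [-0.4, 0.7, -2.3]
grip_width: 0.317
grasp_force: 114.0
```

```bash
python3 ab.py; python3 tilt.py i11
```

```text
t 24.25 a,b,z mm 471.18 -285.16 111.24 yaw y 6.59 tilt [-4.340e-02 -1.000e-04 -9.991e-01] F a,b,z -0.3 0.8 -2.3 T [ 0.32  0.02 -0.04]
n 212
face slope db/dz deg -17.01 b@.09 -275.41 b@.12 -284.59
tabs {-321: 12, -319: 139, -317: 167, -315: 174, -313: 489, -305: 56, -303: 166, -301: 181, -299: 132, -281: 679, -269: 72, -267: 235, -265: 221, -263: 260, -261: 323, -253: 151, -251: 258, -249: 258, -247: 283, -245: 267}
```

In the tool's units: 0.02 rad is 0.01.

move_arm(
  plan=[
    {"delta_pos": [0.0005,0,0.001],"turn": [0,0,0],"fingers": 0.75},
    {"delta_pos": [0.001,0,0.002],"turn": [0,0.005,0],"fingers": 0.75},
    {"delta_pos": [0.0015,0,0.003],"turn": [0,0.005,0],"fingers": 0.75},
    {"delta_pos": [0.0015,0,0.004],"turn": [0,0.01,0],"fingers": 0.75},
    {"delta_pos": [0.0005,0,0.005],"turn": [0,0.01,0],"fingers": 0.75},
    {"delta_pos": [0.0005,0,0.006],"turn": [0,0.01,0],"fingers": 0.75},
    {"delta_pos": [0.001,0,0.007],"turn": [0,0.01,0],"fingers": 0.75},
    {"delta_pos": [0.001,0,0.007],"turn": [0,0.01,0],"fingers": 0.75},
  ],
)

```text
clock: 25.3
position: [0.5008, -0.2282, 0.1042]
ee_rot: [0.665, 0.747, -0.008, 0.009]
ft_force: [-0.2, -1.6, -1.7]
grip_width: 0.316
grasp_force: 113.7
```

```bash
python3 ab.py; python3 tilt.py i12
```

```text
t 25.3 a,b,z mm 471.25 -284.24 104.19 yaw y 6.59 tilt [-2.310e-02 -1.000e-04 -9.997e-01] F a,b,z -0.4 -1.6 -1.7 T [-0.53 -0.15 -0.08]
n 0
tabs {-319: 81, -317: 180, -315: 171, -313: 482, -311: 157, -305: 16, -303: 164, -301: 208, -299: 194, -297: 467, -295: 84, -281: 639, -279: 123, -269: 52, -267: 241, -265: 250, -263: 259, -261: 421, -253: 103, -251: 272, -249: 286, -247: 291, -245: 366}
```

move_arm(
  plan=[
    {"delta_pos": [-0.0005,0,0.001],"turn": [0,0,0],"fingers": 0.75},
    {"delta_pos": [-0.0005,0,0.002],"turn": [0,0,0],"fingers": 0.75},
    {"delta_pos": [0,0,0.003],"turn": [0,0,0],"fingers": 0.75},
    {"delta_pos": [0,0,0.004],"turn": [0,0,0],"fingers": 0.75},
    {"delta_pos": [-0.0005,0,0.005],"turn": [0,0,0],"fingers": 0.75},
    {"delta_pos": [-0.0005,0,0.005],"turn": [0,0,0],"fingers": 0.75},
  ],
)

```text
clock: 26.1
position: [0.5009, -0.2287, 0.0992]
ee_rot: [0.665, 0.747, -0.008, 0.008]
ft_force: [1.0, -1.1, -2.4]
grip_width: 0.315
grasp_force: 113.8
```

```bash
python3 ab.py
```

```text
t 26.1 a,b,z mm 471.25 -284.72 99.17 yaw y 6.59 tilt [-2.270e-02 -2.000e-04 -9.997e-01] F a,b,z 0.9 -1.2 -2.4 T [-0.28 -0.12 -0.04]
```

move_arm(
  plan=[
    {"delta_pos": [0,0,0.0005],"turn": [0,0,0],"fingers": 0.75},
    {"delta_pos": [0,0,0.001],"turn": [0,0,0],"fingers": 0.75},
    {"delta_pos": [0,0,0.001],"turn": [0,0,0],"fingers": 0.75},
  ],
)

```text
clock: 26.48
position: [0.5009, -0.2287, 0.0983]
ee_rot: [0.665, 0.747, -0.008, 0.009]
ft_force: [-0.1, -0.7, -1.3]
grip_width: 0.316
grasp_force: 113.9
```

```bash
python3 ab.py; python3 tilt.py i13
```

```text
t 26.475 a,b,z mm 471.3 -284.8 98.28 yaw y 6.6 tilt [-0.0229 -0.     -0.9997] F a,b,z -0.2 -0.7 -1.3 T [-0.15 -0.05  0.  ]
n 0
tabs {-319: 150, -317: 189, -315: 214, -313: 606, -311: 12, -305: 66, -303: 203, -301: 209, -299: 205, -297: 606, -289: 95, -287: 226, -285: 224, -283: 242, -281: 615, -269: 89, -267: 270, -265: 271, -263: 293, -261: 453, -253: 118, -251: 312, -249: 315, -247: 315, -245: 401}
```

move_arm(
  plan=[
    {"delta_pos": [0,0,0.0005],"turn": [0,0,0],"fingers": 0.75},
    {"delta_pos": [0,0,0.001],"turn": [0,0,0],"fingers": 0.75},
    {"delta_pos": [0,0,0.0015],"turn": [0,0,0],"fingers": 0.75},
    {"delta_pos": [0,0,0.0015],"turn": [0,0,0],"fingers": 0.75},
  ],
)

```text
clock: 27.02
position: [0.5011, -0.229, 0.0976]
ee_rot: [0.665, 0.747, -0.008, 0.009]
ft_force: [-3.4, 0.7, 6.7]
grip_width: 0.323
grasp_force: 115.5
```

```bash
python3 ab.py; python3 - <<'E'
from h import *
th=np.radians(6.6);ex=np.array([np.cos(th),np.sin(th)]);ey=np.array([-np.sin(th),np.cos(th)])
c=snap('wrist','i14');W=cloud(c);g=c['color'].max(2);a=W[...,:2]@ex;b=W[...,:2]@ey;z=W[...,2]
for n,b0 in zip('dcXba',(-.3165,-.3015,-.285,-.2655,-.2495)):
    k=(abs(a-.4717)<.012)&(abs(b-b0)<.003)&(z>.095); print(n,k.sum(),np.percentile(z[k],[25,50,75]).round(4))
    p=np.polyfit(b[k],z[k],1); print(np.degrees(np.arctan(p[0])).round(1))
E
```

```text
t 27.025 a,b,z mm 471.46 -285.04 97.58 yaw y 6.59 tilt [-2.360e-02  2.000e-04 -9.997e-01] F a,b,z -3.3 1.1 6.7 T [ 0.08  0.72 -0.09]
d 549 [0.111  0.1113 0.1116]
2.3
c 560 [0.1109 0.1112 0.1116]
3.2
X 672 [0.1109 0.1113 0.1116]
3.8
b 2182 [0.1116 0.1694 0.1759]
50.5
a 809 [0.1108 0.1113 0.1117]
2.6
```

move_arm(
  plan=[
    {"delta_pos": [0,0,-0.0005],"turn": [0,0,0],"fingers": 0.75},
    {"delta_pos": [0,0,-0.0005],"turn": [0,0,0],"fingers": 0.75},
    {"delta_pos": [0,0,-0.0005],"turn": [0,0,0],"fingers": 0.6},
    {"delta_pos": [0,0,-0.0005],"turn": [0,0,0],"fingers": 0.5},
    {"delta_pos": [0,0,-0.0005],"turn": [0,0,0],"fingers": 0.35},
    {"delta_pos": [0,0,-0.0005],"turn": [0,0,0],"fingers": 0.35},
    {"delta_pos": [0,0,-0.0005],"turn": [0,0,0],"fingers": 0.35},
  ],
  force=30,
)

```text
clock: 27.95
position: [0.5009, -0.2289, 0.0973]
ee_rot: [0.665, 0.747, -0.008, 0.009]
ft_force: [-0.3, -0.1, -0.1]
grip_width: 0.648
grasp_force: 0.0
```

In the tool's units: 0.023 rad is 0.0115.

move_arm(
  plan=[
    {"delta_pos": [0,0,-0.01],"turn": [0,0,0],"fingers": 0.35},
    {"delta_pos": [0,0,-0.03],"turn": [0,0,0],"fingers": 0.35},
    {"delta_pos": [0,0,-0.07],"turn": [0,0,0],"fingers": 0.2},
    {"delta_pos": [0,0,-0.12],"turn": [0,0,0],"fingers": 0.0},
    {"delta_pos": [0.02,0,-0.17],"turn": [0,0,0],"fingers": 0.0},
    {"delta_pos": [0.03,0,-0.19],"turn": [0,0.0115,0],"fingers": 0.0},
    {"delta_pos": [0.03,0,-0.19],"turn": [0,0.0115,0],"fingers": 0.0},
    {"delta_pos": [0.03,0,-0.19],"turn": [0,0.0115,0],"fingers": 0.0},
  ],
)

```text
clock: 28.95
position: [0.4965, -0.1952, 0.2857]
ee_rot: [0.665, 0.746, -0.0, -0.0]
ft_force: [1.1, -0.2, -1.3]
grip_width: 1.001
grasp_force: 0.0
```

```bash
python3 ab.py; python3 - <<'E'
from h import *
th=np.radians(6.6);ex=np.array([np.cos(th),np.sin(th)]);ey=np.array([-np.sin(th),np.cos(th)])
c=snap('wrist','f1');W=cloud(c);g=c['color'].max(2);a=W[...,:2]@ex;b=W[...,:2]@ey;z=W[...,2]
k=(abs(a-.4717)<.012)&(b>-.33)&(b<-.24)&(g<80)&(z>.1);h,e=np.histogram(b[k],np.arange(-.33,-.236,.002));print({round(x*1000):int(q) for x,q in zip(e,h) if q>5})
m=((g<75)&(W[...,2]>.098)&(W[...,2]<.125)&(abs(a-.4717)<.03)&(b>-.34)&(b<-.23)).astype(np.uint8)
n,l,s,cen=cv2.connectedComponentsWithStats(m)
for i in range(1,n):
    if s[i,4]>60:
        k=l==i; A=np.c_[b[k],np.ones(k.sum())]; print(s[i],(b[k].mean()*1e3).round(1),(a[k].mean()*1e3).round(1),np.percentile(z[k],[10,50,90]).round(4))
im=c['color'];ys,xs=np.where(m);y,x=int(ys.mean()),int(xs.mean())
cv2.imwrite('pics/f1c.png',cv2.resize(im[max(0,y-75):y+75,max(0,x-90):x+90,::-1],None,fx=4,fy=4,interpolation=cv2.INTER_CUBIC))
E
```

```text
t 28.95 a,b,z mm 470.8 -250.93 285.71 yaw y 6.56 tilt [-1.0e-04 -1.1e-03 -1.0e+00] F a,b,z 1.1 -0.3 -1.3 T [ 0.05 -0.04 -0.04]
{-318: 6, -316: 41, -314: 44, -312: 46, -310: 98, -302: 21, -300: 40, -298: 42, -296: 49, -294: 106, -286: 21, -284: 43, -282: 46, -280: 44, -278: 109, -268: 44, -266: 48, -264: 48, -262: 104, -252: 49, -250: 50, -248: 50, -246: 99, -242: 1521}
[304 171  31  11 306] -247.1 472.3 [0.1029 0.1111 0.1121]
[303 187  31  11 324] -263.0 470.9 [0.1025 0.1107 0.1119]
[303 202  31  12 347] -279.5 471.4 [0.1016 0.1107 0.1121]
[303 217  30  12 336] -295.4 470.5 [0.1013 0.1109 0.112 ]
[304 231  30  12 322] -311.4 472.3 [0.1012 0.1104 0.1119]
```

View pics/f1c.png

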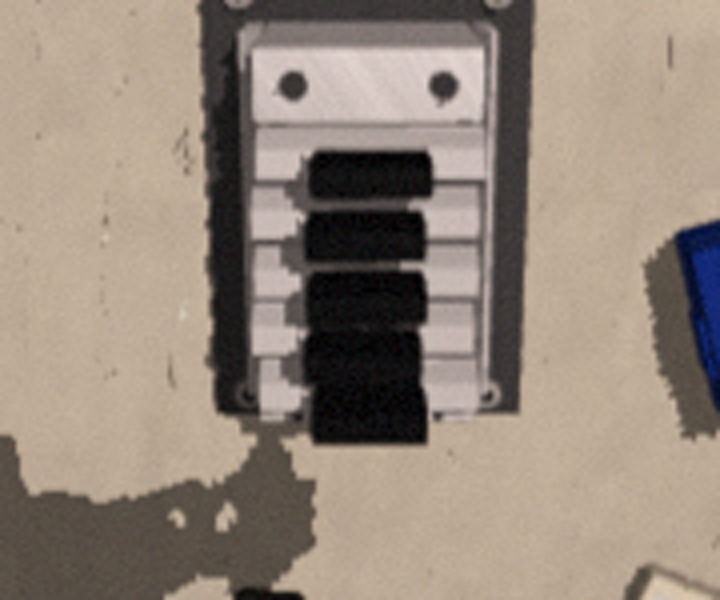

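The picture shows five tabs in an even row below the thick stop, from about (370,175) to (370,415). They are about 16 mm apart, all tops measure about 0.111 m, and the new cassette is third. The gripper is clear of everything.

```bash
python3 -c "
from workcell import hand_in
print(hand_in())"
```

```text
the job is handed in; nothing more can be done
None
```

The cassette stands fully home and upright in the middle of the rack with two neighbours on each side, all five tab tops level, and the job is handed in at about 29 s; the highest push I read was about 14 N.

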